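# Free the white cover of the test fixture and lay it in the blue tray

## Task

On the grey test fixture, turn both yellow turn buttons a quarter turn aside so that they no longer hold the white cover panel. Then lift the white panel straight out of its frame by its black grip and lay it flat in the blue tray, setting it down gently without dropping it.

Things in the scene. Friction and masses are not known exactly. Their poses are not given: they have to be found in the camera images.
- panel: white cover 110 (x) x 80 (y) x 7 mm, 0.1-0.2 kg; black grip block 12 (x) x 50 (y) x 34 mm high on mid top. Origin: centre of underside, z up. Starts in the recess of the fixed grey fixture (210 x 120, 30 mm high, same axes), underside 22 mm above table, top 1 mm below the frame's, 2 mm play; button pivots on its x axis 73 mm either side. A grey panel in a red tray is a bystander
- button_near: yellow turn button on the grey fixture's -x (towards the robot) end: bar 60x16x6 mm, upright fin 36x10 mm, 30 high, centred along it. Origin: pivot, bar's underside (31 mm above table); x along bar and fin, z up. Turns about z either way to 1.9 rad, light friction (0.04 N m), stays put. Starts pointing at the panel (within 0.35 rad), overlapping its edge 12 mm, 2 mm above it; clear within 20 degrees of square to panel x
- button_far: yellow turn button on the grey fixture's +x (away from the robot) end: bar 60x16x6 mm, upright fin 36x10 mm, 30 high, centred along it. Origin: pivot, bar's underside (31 mm above table); x along bar and fin, z up. Turns about z either way to 1.9 rad, light friction (0.04 N m), stays put. Starts pointing at the panel (within 0.35 rad), overlapping its edge 12 mm, 2 mm above it; clear within 20 degrees of square to panel x
- blue_tray: blue open tray, loose on the table, 200 (x) x 150 (y) x 30 mm high outside, walls and floor 4 mm thick, 0.4 kg. Origin at the centre of its underside, x along its long side, z up. A red tray of the same size stands nearby
Mind the look-alikes: they are no part of the job. Of the things shaped like the blue_tray, the blue one is meant. What is shaped like the panel but green is not meant.

How it is judged:
On the way, in this order (a step that is already met when the one before it is completed fails the run):
1. both buttons turned aside while the panel still lies in its frame (angle between the x axis of each of button_near, button_far and the x axis of panel, either way round above 1.1 rad and distance of panel from where it was at the start of the episode below 0.012 m), for 0.2 s.
2. the panel lifted out of its frame (height (world z) of panel above 0.05 m), for 0.1 s.
At the end, for the whole second after the job is handed in: The white panel lies at rest, right way up and flat (within 7 degrees) on the floor of the blue tray (underside within 12 mm of the tray's underside, centres within 80 mm), and the tray stands flat on the table (horizontal distance between panel and blue_tray below 0.08 m and z of panel in the frame of blue_tray below 0.012 m and angle between each of panel, blue_tray's own z axis and vertical below 0.12 rad and height (world z) of blue_tray below 0.01 m and linear speed of panel below 0.03 m/s); the robot touches nothing.
It fails at once if the panel is dropped or thrown (moves faster than 0.5 m/s out of the fingers, a fall of about 13 mm or more) (linear speed of panel above 0.5 m/s and contact force between the fingers and panel below 0.1 N).
It also fails if it takes over 56 s, if anything falls off the work surface, if the arm or the gripper's body presses on something with over 40 N, if the wrist force passes 120 N, or if a joint passes its speed limit or range.

## Robot

A 7-joint arm with a two-finger parallel gripper is mounted at the origin on the work surface. World frame = base frame: x ahead of the robot, y to its left, z up, the work surface at z = 0. Lengths are in m, angles in rad, forces in N, time in s.
With the tool pointing down it reaches from about 0.425 to 0.925 m from the base axis. Payload 6.8 kg.
Tool frame: the origin (TCP) lies on the centre line of the jaws, within the pads' length; the fingertips stand 17 mm ahead of it and the grasp point (between the pads) lies 2 mm behind it; z points along the fingers, x is the direction in which the jaws open and shut, and the axes are right-handed (so a half turn about z gives the same grasp; the last joint's range is limited). The gripper opens to 85 mm and grips with 20 to 120 N. Pads are 22 mm wide; open, the fingers measure 114 mm over their backs; the gripper's body (76 mm by 85 mm) begins 54 mm behind the grasp point. The pads swing forward as they close: fully open they stand 13 mm farther back than shut.
Start: joints at [1.204, 0.477, 0.022, 1.555, -0.011, 1.109, -0.083], TCP at [0.173, -0.653, 0.248] pointing down, gripper open.
Joint ranges: [-2.96, 2.96], [-0.34, 2.1], [-1.41, 1.46], [0.24, 2.44], [-1.37, 4.51], [0.17, 1.92], [-2.96, 2.96]. Speed limits (rad/s): [2.39, 2.39, 3.14, 3.14, 3.14, 3.14, 3.14].

## Interface

Orientations are given as a unit quaternion [w, x, y, z].
In Python, from station import status, read_camera, camera_model, bot gives the robot as it stands.
- The arm moves only by the tool arm_command, never from a script. Its argument "series" is a list of rows, each a list of 3 entries, a list of its own where there are three numbers: the finger opening in mm, from 0 to 85.4, then the shift along the tool's x, y, z in mm, then the turn about the tool's z in rad. In form: [[gripper, [dx, dy, dz], roll], ...]. A call has 1 to 8 rows; each row is the pose to reach, as a shift and turn from the pose commanded when the call began, along the tool's axes at that moment; what a row does not reach only later rows make up. A row lasts 1/8 s, in which the tool goes at most 62.5 mm and 10.7 degrees, less where a joint would pass 70% of its speed; a pose out of reach is approached as far as the arm can. A call with a gripper value outside its range is refused whole. The fingers move at their own pace and stop on an object; "squeeze" is the grip in N (left out, the last holds). Time passes only in rows, so rows that repeat a pose let the fingers close. It gives the time, the measured TCP pose, the force and the opening at its end, in the units of the state.
- status.get_obs(): the state, without advancing time (a new reading comes with each control period).
- read_camera(name): name is "side" or "top" or "wrist"; returns the picture (480x640x3 uint8, blue, green, red); there is no depth.
- camera_model(name): a dict with "fov_y" (degrees; the focal length in pixels is half the picture's height over the tangent of half this angle, whatever the lens; pixels are square), "cx", "cy" (the principal point, pixels), "R" (3x3) and "t" (3): a world point X has camera coordinates R X + t. Camera axes: x right, y down, z forward; pixel columns grow to the right and rows downward; lengths in m; the calibration is good to about 2 mm. The wrist camera is an equidistant fisheye: a pixel r from the principal point sees the ray r / f radians off the axis. A picture is of the moment at which its call begins: read the wrist's pose just before it. camera_model takes no time and is no camera call; for the wrist camera it gives the pose at the moment of the call.
- bot.hand_in(): hands the job in, once; it reports no verdict.
The state is a dict: "t": time; "q": joint angles; "joint_vel": joint speeds; "joint_torque": joint torques, N m; "eef_pos": TCP position; "tool_rot": TCP orientation; "contact_force": force on the tool from outside, world axes, zero at the start; "torque": the same for the moment, N m; "gripper_width": opening from 0.0 (shut) to 1.0 (fully open).
Only numpy, scipy, OpenCV 4.12 (cv2) and the standard library are available. Lean on these libraries where they do the work, as an engineer would, in place of code of your own. Each camera call takes 0.05 s, during which the arm holds its last target.

## Working session

There is one attempt and no reset: what is moved stays moved. The work goes in short steps, Python scripts to look and compute and a tool call to move; the robot and the scene stay as the last step left them, time stands still between calls to the robot, and variables do not carry over. Pictures are saved under pics/ and viewed, and the job is handed in when it is done.

Besides the shell and the picture viewer there is one more tool, called after ">>>" as a command line: name --argument value ..., lists and objects as JSON in quotes. arm_command: Moves the arm, as the interface text tells. Its arguments: {"type":"object","properties":{"series":{"type":"array"},"squeeze":{"type":"number"}},"required":["series"]}

```bash
mkdir -p pics; ls; python3 - <<'E'
from station import status, read_camera, camera_model, bot
import cv2
o=status.get_obs();print({k:o[k] for k in ('t','eef_pos','tool_rot','gripper_width','contact_force')})
for n in ('top','side'):
    cv2.imwrite(f'pics/{n}0.png',read_camera(n)); print(n,camera_model(n))
E
```

```text
pics
{'t': 0.0, 'eef_pos': array([ 0.17257465, -0.65199315,  0.24733123]), 'tool_rot': array([-4.97316488e-04,  7.92428454e-01, -6.09964207e-01, -7.51375295e-04]), 'gripper_width': 1.0010040486930578, 'contact_force': array([-0.72715314,  0.23322563,  0.72377191])}
top {'fov_y': 52.09053020066205, 'cx': 330.3363014966755, 'cy': 247.84528719325345, 'R': array([[ 0.00733893, -0.99964821,  0.025487  ],
       [-0.99284022, -0.01032305, -0.11900309],
       [ 0.11922433, -0.02443116, -0.99256671]]), 't': array([-0.01788969,  0.41041227,  1.11911787])}
side {'fov_y': 57.71314290474277, 'cx': 315.96708289628646, 'cy': 238.15974241481814, 'R': array([[-0.8982076 , -0.43955932,  0.00327461],
       [-0.274551  ,  0.55517618, -0.7851122 ],
       [ 0.34328539, -0.70609279, -0.61934491]]), 't': array([0.3443293 , 0.15474635, 0.64712668])}
```

View pics/top0.png

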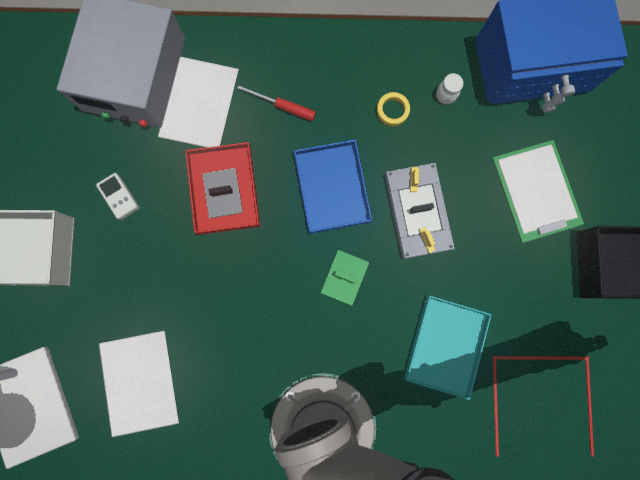

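View pics/side0.png

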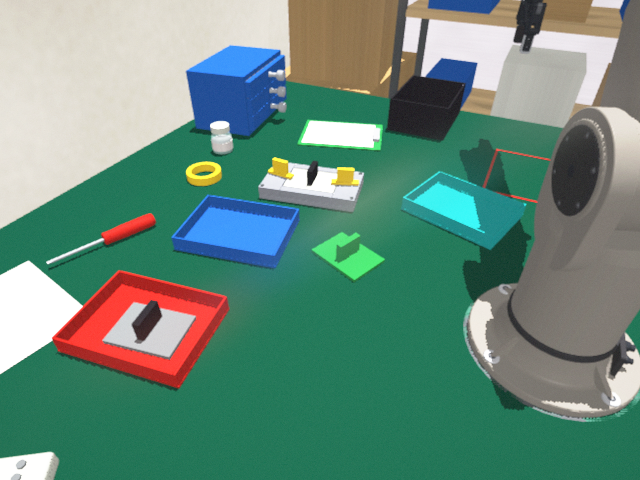

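Top view: the fixture with the white panel is at about (420,210), with its buttons at (415,179) and (428,240). The blue tray is at (332,186). The look-alikes are the red tray with the grey panel (222,188), the cyan tray (448,347) and the green panel (345,277). The blue tray and the white panel fit the description, so I'll enlarge those and measure them.

```bash
cat > h.py <<'E'
import numpy as np, cv2
from station import status, read_camera, camera_model, bot
def ray(n,uv,m=None):
    m=m or camera_model(n); R=np.array(m['R']);t=np.array(m['t']); f=240/np.tan(np.radians(m['fov_y']/2))
    d=np.array([(uv[0]-m['cx'])/f,(uv[1]-m['cy'])/f,1.])
    if n=='wrist':
        r=np.hypot(d[0],d[1]); d=np.array([d[0]/r*np.sin(r),d[1]/r*np.sin(r),np.cos(r)])
    return -R.T@t, R.T@d
def onz(n,uv,z,m=None):
    c,d=ray(n,uv,m); return c+d*(z-c[2])/d[2]
def blobs(img,lo,hi,box=None,amin=20):
    h=cv2.cvtColor(img,cv2.COLOR_BGR2HSV); k=cv2.inRange(h,np.array(lo),np.array(hi))
    if box: q=np.zeros_like(k); x0,y0,x1,y1=box; q[y0:y1,x0:x1]=k[y0:y1,x0:x1]; k=q
    cs,_=cv2.findContours(k,cv2.RETR_EXTERNAL,cv2.CHAIN_APPROX_NONE)
    return k,[c for c in cs if cv2.contourArea(c)>amin]
def worldrect(n,c,z,m=None):
    P=np.array([onz(n,p,z,m)[:2] for p in c[:,0,:].astype(float)])
    r=cv2.minAreaRect((P*1000).astype(np.float32)); return r
E
python3 - <<'E'
from h import *
im=cv2.imread('pics/top0.png'); 
cv2.imwrite('pics/crop1.png',cv2.resize(im[120:270,280:480],None,fx=4,fy=4,interpolation=cv2.INTER_CUBIC))
k,cs=blobs(im,(0,0,170),(180,40,255),(385,160,455,260)); 
for c in cs: print('white',worldrect('top',c,.029))
k,cs=blobs(im,(105,120,60),(125,255,255),(285,130,378,240))
for c in cs: print('blue',cv2.boundingRect(c),worldrect('top',c,.03),worldrect('top',c,0.0))
k,cs=blobs(im,(20,120,80),(35,255,255),(385,160,455,260))
for c in cs: print('yellow',cv2.minAreaRect(c),worldrect('top',c,.037))
k,cs=blobs(im,(0,0,0),(180,255,60),(400,190,445,230))
for c in cs: print('black',cv2.minAreaRect(c),worldrect('top',c,.063))
E
```

```text
white ((496.519775390625, -192.27786254882812), (206.03134155273438, 53.25543212890625), 12.022727012634277)
white ((505.60980224609375, -233.5477752685547), (208.16067504882812, 98.81317138671875), 11.468378067016602)
blue (294, 140, 78, 94) ((557.6114501953125, -17.266876220703125), (203.38156127929688, 151.27313232421875), 11.235507011413574) ((565.1356201171875, -18.088790893554688), (208.78060913085938, 155.28890991210938), 11.235472679138184)
yellow ((426.0000915527344, 239.00003051757812), (17.8885440826416, 5.366562843322754), 63.43495178222656) ((432.1015930175781, -235.858154296875), (41.430171966552734, 12.650107383728027), 25.82145118713379)
yellow ((414.0, 175.5), (17.0, 6.0), 90.0) ((582.8687744140625, -209.8440399169922), (14.225224494934082, 40.88080978393555), 89.21156311035156)
```

View pics/crop1.png

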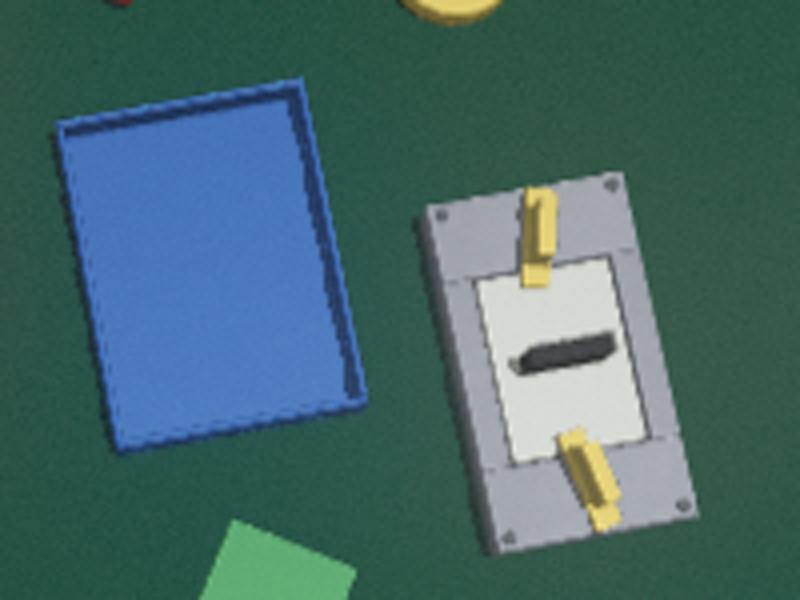

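The crop confirms it: the white panel sits in the grey fixture under two yellow buttons, with the blue tray to its left. Next I'll get numbers from the corners.

```bash
python3 - <<'E'
from h import *
from scipy.spatial.transform import Rotation as Rn
def C(p): return (p[0]/4+280-.375,p[1]/4+120-.375)
def rep(name,ps,z):
    P=np.array([onz('top',C(p),z)[:2] for p in ps]); r=cv2.minAreaRect((P*1000).astype(np.float32)); print(name,r,P.mean(0).round(4)); return P
rep('fix',[(428,207),(622,172),(698,515),(493,553)],.03)
rep('panel',[(475,282),(608,257),(650,438),(512,465)],.029)
rep('tray',[(57,122),(302,80),(367,404),(118,452)],.03)
for z in (.061,.067):
  for nm,a,b in (('far fin top',(541,191),(541,252)),('near',(578,441),(612,500))):
    A,B=[onz('top',C(p),z)[:2] for p in (a,b)]; print(z,nm,(A+B)/2,np.degrees(np.arctan2(*(A-B)[::-1])),np.linalg.norm(A-B))
o=status.get_obs(); w,x,y,zq=o['tool_rot']; print(Rn.from_quat([x,y,zq,w]).as_matrix().round(4))
E
```

```text
fix ((502.62847900390625, -222.8690185546875), (209.21929931640625, 122.56198120117188), 11.034531593322754) [ 0.5026 -0.2235]
panel ((502.8179016113281, -224.05538940429688), (110.872802734375, 83.16690826416016), 11.715575218200684) [ 0.5028 -0.2244]
tray ((557.9038696289062, -17.96295928955078), (201.01641845703125, 148.1864776611328), 11.066963195800781) [ 0.5582 -0.0179]
0.061 far fin top [ 0.5774445  -0.20712113] -0.7588609385869443 0.0360733668821038
0.061 near [ 0.43279123 -0.23600725] 29.27662372134646 0.03856644348739259
0.067 far fin top [ 0.57578896 -0.20591569] -0.7588609385869107 0.03587644112243928
0.067 near [ 0.43192536 -0.23464411] 29.276623721346496 0.038355907936160547
[[ 2.559e-01 -9.667e-01 -6.000e-04]
 [-9.667e-01 -2.559e-01  1.600e-03]
 [-1.700e-03  1.000e-04 -1.000e+00]]
```

```bash
cat >> h.py <<'E'
from scipy.spatial.transform import Rotation as Rn
def pose():
    o=status.get_obs(); w,x,y,z=o['tool_rot']; return np.array(o['eef_pos']),Rn.from_quat([x,y,z,w]).as_matrix(),o
def go(p,yaw):
    e,R,o=pose(); d=R.T@(np.array(p)-e)*1000; y0=np.degrees(np.arctan2(R[1,0],R[0,0]))
    roll=-((yaw-y0+180)%360-180)
    print('t',round(o['t'],2),'pos',(e*1000).round(1),'yaw',round(y0,2),'tilt',round(np.degrees(np.arccos(-R[2,2])),2),'q7',round(o['q'][6],3),'w',round(o['gripper_width'],3),'F',np.round(o['contact_force'],1))
    print('shift',d.round(1),'roll rad',round(np.radians(roll),3))
E
python3 -c "
from h import *
go((.45,-.23,.25),-60.7)"
```

```text
t 0.1 pos [ 172.6 -652.   247.4] yaw -75.17 tilt 0.1 q7 -0.083 w 0.999 F [ 0.1  0.3 -0.1]
shift [-337.  -376.2   -2.1] roll rad -0.253
```

>>> arm_command --series '[[85,[-337,-376,-2],-0.253],[85,[-337,-376,-2],-0.253],[85,[-337,-376,-2],-0.253],[85,[-337,-376,-2],-0.253],[85,[-337,-376,-2],-0.253],[85,[-337,-376,-2],-0.253],[85,[-337,-376,-2],-0.253],[85,[-337,-376,-2],-0.253]]' --squeeze 25

```text
t: 1.1
eef_pos: [0.4479, -0.2329, 0.2502]
tool_rot: [0.0, 0.863, -0.505, 0.0]
contact_force: [0.9, 0.3, -0.6]
gripper_width: 0.997
```

```bash
python3 -c "
from h import *
go((.45,-.23,.25),-60.7)
import pickle
m=camera_model('wrist'); im=read_camera('wrist'); cv2.imwrite('pics/w1.png',im); pickle.dump(m,open('w1.pkl','wb')); print(-np.array(m['R']).T@m['t'], np.array(m['R'])[2])"
```

```text
t 1.1 pos [ 447.9 -232.9  250.2] yaw -60.69 tilt 0.01 q7 -0.772 w 0.997 F [ 0.9  0.3 -0.6]
shift [-1.5 -3.3  0.2] roll rad 0.0
[ 0.5146081  -0.19725128  0.37553241] [-0.25980751 -0.14660227 -0.9544673 ]
```

View pics/w1.png

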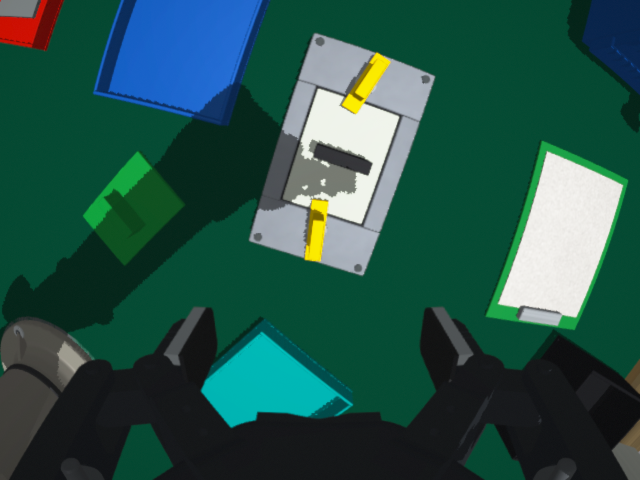

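The wrist view shows the fixture at (342,155), the far button at (367,83) and the near button at (317,230). I'll enlarge it for precise corners.

```bash
python3 -c "
import cv2
im=cv2.imread('pics/w1.png'); cv2.imwrite('pics/w1c.png',cv2.resize(im[30:150,300:460],None,fx=5,fy=5,interpolation=cv2.INTER_CUBIC)); cv2.imwrite('pics/w1d.png',cv2.resize(im[165:285,240:400],None,fx=5,fy=5,interpolation=cv2.INTER_CUBIC))"
```

```text
(no output)
```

View pics/w1c.png

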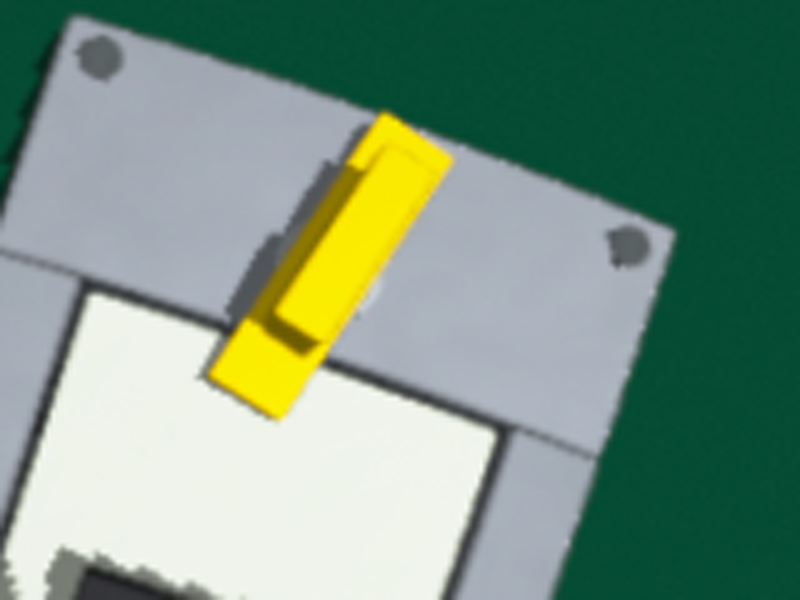

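View pics/w1d.png

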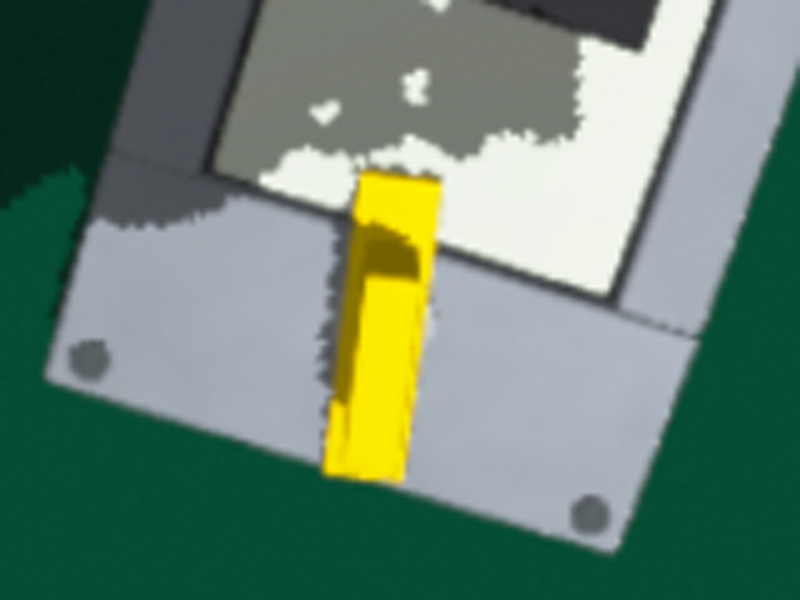

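```bash
python3 - <<'E'
from h import *
import pickle
m=pickle.load(open('w1.pkl','rb'))
A=lambda p:(p[0]/5+300-.4,p[1]/5+30-.4); B=lambda p:(p[0]/5+240-.4,p[1]/5+165-.4)
def rep(n,ps,z):
    P=np.array([onz('wrist',p,z,m)[:2]*1000 for p in ps]); (c,s,a)=cv2.minAreaRect(P.astype(np.float32))
    d=P[0]+P[1]-P[2]-P[3]; print(n,z,P.mean(0).round(1),np.round(s,1),'dir',round(np.degrees(np.arctan2(d[1],d[0])),1))
rep('fix',[A((75,15)),A((677,232)),B((615,552)),B((45,378))],.030)
rep('panel',[A((88,290)),A((502,432)),B((608,295)),B((213,172))],.029)
rep('farbar',[A(p) for p in((383,110),(453,158),(278,420),(207,377))],.037)
rep('nearbar',[B(p) for p in((362,170),(440,181),(403,483),(323,474))],.037)
for z in(.061,.067):
  rep('farfin',[A(p) for p in((388,143),(440,178),(327,345),(276,312))],z)
  rep('nearfin',[B(p) for p in((366,277),(415,279),(402,478),(352,474))],z)
E
```

```text
fix 0.03 [ 504.1 -227.2] [208.7 119. ] dir 11.1
panel 0.029 [ 504.  -227.2] [109.8  80.8] dir 11.3
farbar 0.037 [ 575.2 -212.4] [15.3 60.1] dir -2.8
nearbar 0.037 [ 432.6 -241.1] [60.1 15.6] dir 22.3
farfin 0.061 [ 576.3 -213.5] [10.5 35.6] dir -3.0
nearfin 0.061 [ 430.8 -242.7] [36.9  9. ] dir 25.5
farfin 0.067 [ 575.2 -213.2] [10.3 34.9] dir -3.0
nearfin 0.067 [ 432.4 -241.8] [36.2  8.9] dir 25.5
```

```bash
python3 -c "
from h import *
go((.432,-.2397,.061),-66.5)"
```

```text
t 1.15 pos [ 453.  -224.   250.6] yaw -60.06 tilt 0.3 q7 -0.777 w 0.995 F [3.5 7.2 1.2]
shift [  3.4  27.  189.5] roll rad 0.112
```

>>> arm_command --series '[[85,[0,20,60],0.1],[85,[0,20,100],0.1],[85,[0,20,100],0.1],[85,[0,20,100],0.1],[85,[0,20,100],0.1]]'

```text
t: 1.78
eef_pos: [0.4312, -0.245, 0.1521]
tool_rot: [-0.0, 0.837, -0.548, 0.002]
contact_force: [0.1, -0.5, 0.0]
gripper_width: 0.996
```

```bash
python3 -c "
from h import *
go((.432,-.2397,.061),-66.5)
import pickle
m=camera_model('wrist'); im=read_camera('wrist'); cv2.imwrite('pics/w2.png',im); pickle.dump(m,open('w2.pkl','wb')); print(-np.array(m['R']).T@m['t']);go((.432,-.2397,.061),-66.5)"
```

```text
t 1.77 pos [ 431.2 -245.   152.1] yaw -66.41 tilt 0.2 q7 -0.876 w 0.996 F [ 0.1 -0.5  0. ]
shift [-4.8 -2.7 91.1] roll rad 0.002
[ 0.50091292 -0.21604206  0.27760655]
t 1.82 pos [ 431.  -244.9  152. ] yaw -66.4 tilt 0.18 q7 -0.876 w 0.995 F [ 0.2  0.2 -1. ]
shift [-4.6 -2.8 91. ] roll rad 0.002
```

View pics/w2.png

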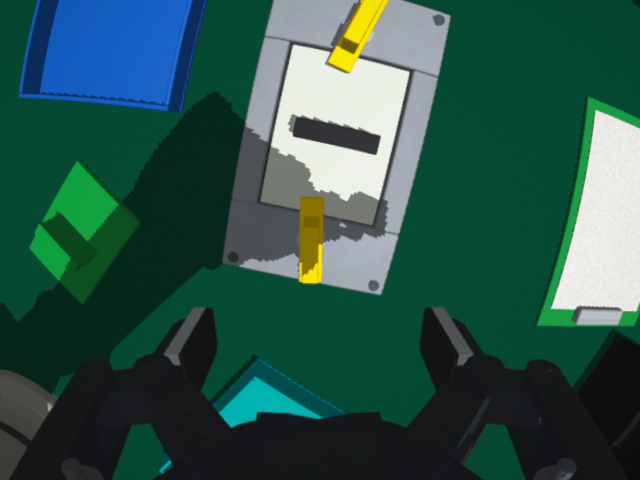

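```bash
python3 -c "
import cv2
im=cv2.imread('pics/w2.png'); cv2.imwrite('pics/w2d.png',cv2.resize(im[180:300,220:400],None,fx=4.4444,fy=4.4444,interpolation=cv2.INTER_CUBIC))"
```

```text
(no output)
```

View pics/w2d.png

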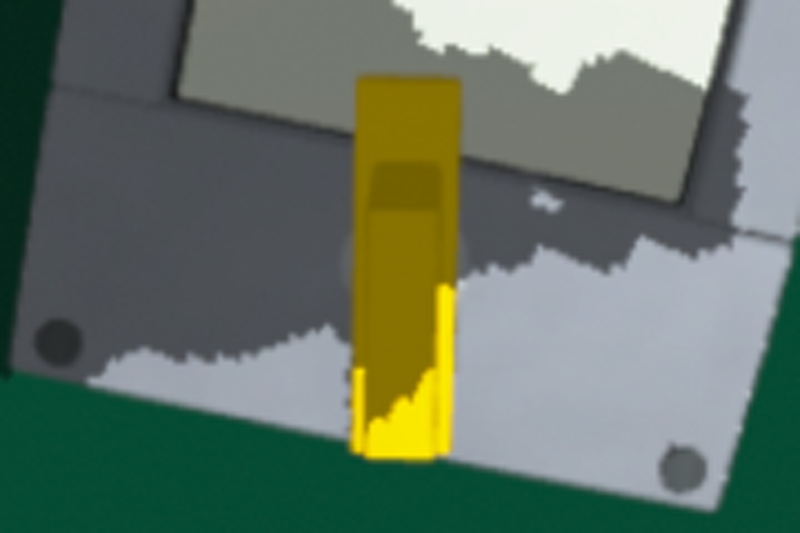

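```bash
python3 - <<'E'
from h import *
import pickle
m=pickle.load(open('w2.pkl','rb'))
B=lambda p:(p[0]/4.4444+220-.4,p[1]/4.4444+180-.4)
def rep(n,ps,z):
    P=np.array([onz('wrist',p,z,m)[:2]*1000 for p in ps]); (c,s,a)=cv2.minAreaRect(P.astype(np.float32))
    d=P[0]+P[1]-P[2]-P[3]; print(n,z,P.mean(0).round(1),np.round(s,1),'dir',round(np.degrees(np.arctan2(d[1],d[0])),1))
rep('panel',[(291,43),(411,72),B((684,204)),B((175,97))],.029)
rep('nearbar',[B(p) for p in((357,76),(460,78),(452,455),(350,452))],.037)
rep('nearfin',[B(p) for p in((367,207),(439,207),(434,461),(365,461))],.067)
go((.432,-.2397,.061),-66.5)
E
```

```text
panel 0.029 [ 503.8 -227.1] [110.   81.8] dir 11.4
nearbar 0.037 [ 432.7 -241.1] [60.1 16.1] dir 22.2
nearfin 0.067 [ 432.5 -241.2] [36.5  9.6] dir 22.4
t 1.82 pos [ 431.  -244.9  152. ] yaw -66.4 tilt 0.18 q7 -0.876 w 0.995 F [ 0.2  0.2 -1. ]
shift [-4.6 -2.8 91. ] roll rad 0.002
```

```bash
python3 -c "
from h import *
go((.4323,-.2405,.061),-67.7)"
```

```text
t 1.82 pos [ 431.  -244.9  152. ] yaw -66.4 tilt 0.18 q7 -0.876 w 0.995 F [ 0.2  0.2 -1. ]
shift [-3.8 -2.8 91. ] roll rad 0.023
```

>>> arm_command --series '[[50,[-4,-3,45],0.023],[45,[-4,-3,91],0.023],[40,[-4,-3,91],0.023],[40,[-4,-3,91],0.023],[40,[-4,-3,91],0.023]]'

```text
t: 2.45
eef_pos: [0.4324, -0.2404, 0.0614]
tool_rot: [-0.0, 0.83, -0.557, 0.002]
contact_force: [0.1, -0.6, 0.8]
gripper_width: 0.469
```

```bash
python3 -c "
from h import *
go((.4323,-.2405,.061),-67.7)
cv2.imwrite('pics/w3.png',read_camera('wrist'))"
```

```text
t 2.45 pos [ 432.4 -240.4   61.4] yaw -67.74 tilt 0.22 q7 -0.969 w 0.469 F [ 0.1 -0.6  0.8]
shift [0.1 0.2 0.4] roll rad -0.001
```

View pics/w3.png

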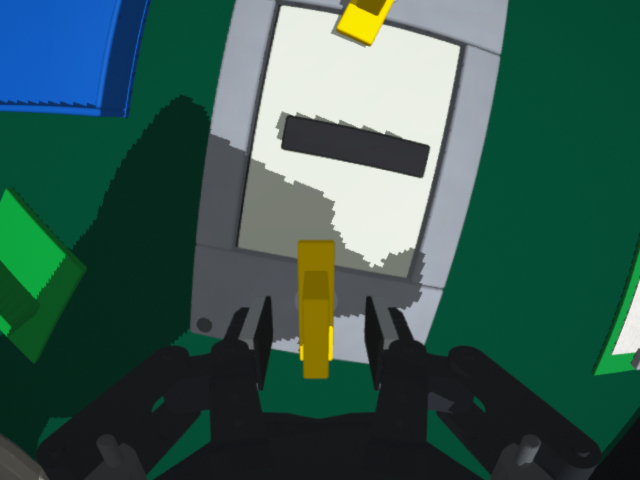

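The near fin is centred between the pads (fin at (315,325), pads at about (265,340) and (373,340)). Closing now.

>>> arm_command --series '[[5,[0,0,0],0],[5,[0,0,0],0],[5,[0,0,0],0],[5,[0,0,0],0],[5,[0,0,0],0],[5,[0,0,0],0]]' --squeeze 25

```text
t: 3.25
eef_pos: [0.4313, -0.2397, 0.06]
tool_rot: [0.0, 0.83, -0.557, 0.0]
contact_force: [-1.3, 1.6, 6.2]
gripper_width: 0.113
```

```bash
python3 -c "
from h import *
go((.4323,-.2405,.061),11.3)"
```

```text
t 3.25 pos [ 431.3 -239.7   60. ] yaw -67.73 tilt 0.04 q7 -0.969 w 0.113 F [-1.3  1.6  6.2]
shift [ 1.1 -0.6 -1. ] roll rad -1.379
```

>>> arm_command --series '[[5,[0,0,0],-0.17],[5,[0,0,0],-0.34],[5,[0,0,0],-0.51],[5,[0,0,0],-0.68],[5,[0,0,0],-0.86],[5,[0,0,0],-1.03],[5,[0,0,0],-1.2],[5,[0,0,0],-1.38]]'

```text
t: 4.25
eef_pos: [0.432, -0.2401, 0.06]
tool_rot: [0.001, 0.995, 0.102, 0.001]
contact_force: [0.7, 0.1, 2.5]
gripper_width: 0.108
```

>>> arm_command --series '[[5,[0,0,0],0],[5,[0,0,0],0],[25,[0,0,0],0],[40,[0,0,0],0],[40,[0,0,0],0],[40,[0,0,-30],0],[60,[0,0,-80],0],[85,[0,0,-80],0]]'

```text
t: 5.25
eef_pos: [0.4332, -0.2403, 0.1424]
tool_rot: [0.002, 0.995, 0.099, 0.003]
contact_force: [-0.0, 0.1, -0.3]
gripper_width: 0.877
```

```bash
python3 -c "
from h import *
go((.4323,-.2405,.061),11.3)
cv2.imwrite('pics/t1.png',cv2.resize(read_camera('top')[120:270,280:480],None,fx=4,fy=4,interpolation=cv2.INTER_CUBIC))
cv2.imwrite('pics/w4.png',read_camera('wrist'))"
```

```text
t 5.25 pos [ 433.2 -240.3  142.4] yaw 11.32 tilt 0.36 q7 0.27 w 0.877 F [-0.   0.1 -0.3]
shift [-1.3 -0.4 81.4] roll rad 0.0
```

View pics/w4.png

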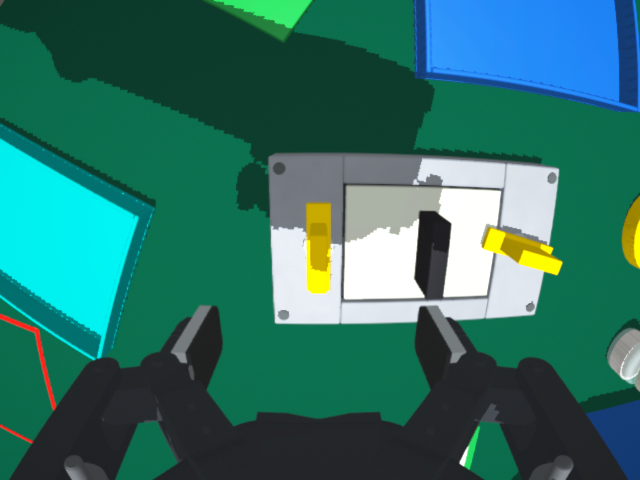

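The near button now stands square to the panel, at (318,248). On to the far button.

```bash
python3 -c "
from h import *
go((.5754,-.212,.12),87.1)"
```

```text
t 5.35 pos [ 430.8 -239.8  139.5] yaw 11.32 tilt 0.05 q7 0.269 w 0.994 F [-0.4  0.8 -0.3]
shift [147.2   1.1  19.5] roll rad -1.323
```

>>> arm_command --series '[[85,[40,1,0],-0.17],[85,[80,1,0],-0.34],[85,[120,1,0],-0.51],[85,[147,1,0],-0.68],[85,[147,1,0],-0.85],[85,[147,1,0],-1.02],[85,[147,1,10],-1.19],[85,[147,1,20],-1.323]]'

```text
t: 6.35
eef_pos: [0.5743, -0.2113, 0.1172]
tool_rot: [-0.001, 0.723, 0.691, -0.001]
contact_force: [0.4, -0.1, -0.0]
gripper_width: 0.997
```

>>> arm_command --series '[[60,[0,0,0],0],[50,[0,0,0],0],[45,[0,0,0],0]]'

```text
t: 6.72
eef_pos: [0.5755, -0.2116, 0.1195]
tool_rot: [0.0, 0.725, 0.689, -0.0]
contact_force: [-0.4, -0.2, 0.9]
gripper_width: 0.528
```

```bash
python3 -c "
from h import *
go((.5754,-.212,.061),87.1)
cv2.imwrite('pics/w5.png',read_camera('wrist'))"
```

```text
t 6.72 pos [ 575.5 -211.6  119.5] yaw 87.07 tilt 0.02 q7 1.259 w 0.528 F [-0.4 -0.2  0.9]
shift [-0.4 -0.1 58.5] roll rad -0.0
```

View pics/w5.png

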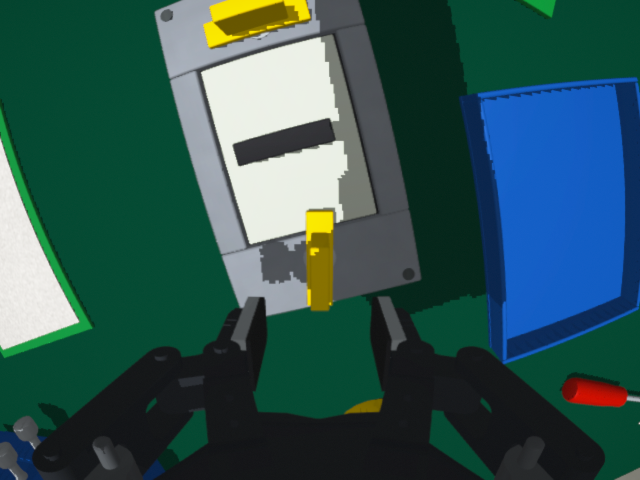

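The far fin at (319,260) is upright in the picture and centred between the pads. I'll go down, close and turn it.

>>> arm_command --series '[[40,[0,0,35],0],[40,[0,0,59],0],[40,[0,0,59],0],[5,[0,0,59],0],[5,[0,0,59],0],[5,[0,0,59],0],[5,[0,0,59],0],[5,[0,0,59],0]]'

```text
t: 7.78
eef_pos: [0.5763, -0.2111, 0.0615]
tool_rot: [0.001, 0.724, 0.689, 0.001]
contact_force: [-0.8, 2.2, 6.9]
gripper_width: 0.11
```

>>> arm_command --series '[[5,[0,0,0],0],[5,[0,0,0],0.17],[5,[0,0,0],0.34],[5,[0,0,0],0.51],[5,[0,0,0],0.68],[5,[0,0,0],0.85],[5,[0,0,0],1.02],[5,[0,0,0],1.19]]'

```text
t: 8.78
eef_pos: [0.5755, -0.212, 0.0615]
tool_rot: [0.001, 0.987, 0.162, 0.0]
contact_force: [-2.9, 1.3, 7.5]
gripper_width: 0.108
```

>>> arm_command --series '[[5,[0,0,0],0.133],[5,[0,0,0],0.133],[5,[0,0,0],0.133],[25,[0,0,0],0.133],[40,[0,0,0],0.133],[40,[0,0,0],0.133],[40,[0,0,-30],0.133],[60,[0,0,-80],0.133]]'

```text
t: 9.78
eef_pos: [0.5739, -0.2114, 0.1393]
tool_rot: [-0.001, 0.995, 0.099, -0.002]
contact_force: [0.9, -1.0, 0.3]
gripper_width: 0.664
```

```bash
python3 -c "
from h import *
go((.504,-.2263,.054),11.3)"
```

```text
t 9.78 pos [ 573.9 -211.4  139.3] yaw 11.35 tilt 0.25 q7 0.13 w 0.664 F [ 0.9 -1.   0.3]
shift [-71.1   1.   85.6] roll rad 0.001
```

>>> arm_command --series '[[45,[-40,1,0],0],[40,[-71,1,10],0],[40,[-71,1,20],0],[40,[-71,1,20],0],[40,[-71,1,20],0]]'

```text
t: 10.4
eef_pos: [0.5072, -0.2261, 0.1205]
tool_rot: [-0.0, 0.995, 0.099, 0.001]
contact_force: [0.5, 0.0, -1.0]
gripper_width: 0.467
```

```bash
python3 -c "
from h import *
go((.504,-.2265,.052),11.3)
import pickle
pickle.dump(camera_model('wrist'),open('w6.pkl','wb'))
cv2.imwrite('pics/w6.png',read_camera('wrist'))"
```

```text
t 10.4 pos [ 507.2 -226.1  120.5] yaw 11.39 tilt 0.07 q7 0.17 w 0.467 F [ 0.5  0.  -1. ]
shift [-3.3 -0.2 68.5] roll rad 0.002
```

View pics/w6.png

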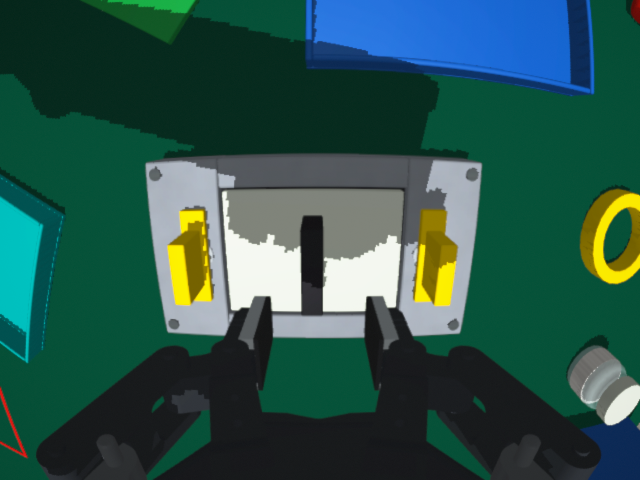

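Both buttons stand square (at (190,257) and (436,257)) and clear of the panel, and the grip is at (312,265). Now down to grasp it.

>>> arm_command --series '[[40,[-3,0,40],0],[40,[-3,0,68],0],[40,[-3,0,68],0],[40,[-3,0,68],0],[6,[-3,0,68],0],[6,[-3,0,68],0],[6,[-3,0,68],0],[6,[-3,0,68],0]]' --squeeze 50

```text
t: 11.45
eef_pos: [0.504, -0.2275, 0.0536]
tool_rot: [0.001, 0.995, 0.099, 0.001]
contact_force: [-0.6, -0.0, 5.3]
gripper_width: 0.131
```

>>> arm_command --series '[[6,[0,0,0],0],[6,[0,0,0],0]]'

```text
t: 11.7
eef_pos: [0.504, -0.2275, 0.0536]
tool_rot: [0.001, 0.995, 0.099, 0.001]
contact_force: [-0.8, 0.1, 6.1]
gripper_width: 0.129
```

```bash
python3 -c "
from h import *
go((.504,-.2265,.152),11.3)"
```

```text
t 11.7 pos [ 504.  -227.5   53.6] yaw 11.34 tilt 0.14 q7 0.1 w 0.129 F [-0.8  0.1  6.1]
shift [  0.4  -0.8 -98.4] roll rad 0.001
```

Gripped at 11 mm, as expected for the 12 mm block. Lifting slowly, straight up.

>>> arm_command --series '[[6,[0,0,-5],0],[6,[0,0,-12],0],[6,[0,0,-20],0],[6,[0,0,-35],0],[6,[0,0,-55],0],[6,[0,0,-75],0],[6,[0,0,-90],0],[6,[0,0,-90],0]]'

```text
t: 12.7
eef_pos: [0.5038, -0.2275, 0.1439]
tool_rot: [0.001, 0.995, 0.099, 0.001]
contact_force: [-0.1, -0.0, -1.4]
gripper_width: 0.132
```

```bash
python3 -c "
from h import *
go((.557,-.020,.152),11.2)
cv2.imwrite('pics/s2.png',read_camera('side'))
im=read_camera('top');cv2.imwrite('pics/t2.png',im)
"
```

```text
t 12.7 pos [ 503.8 -227.5  143.9] yaw 11.33 tilt 0.17 q7 0.194 w 0.132 F [-0.1 -0.  -1.4]
shift [  92.9 -193.    -8.3] roll rad 0.002
```

View pics/s2.png

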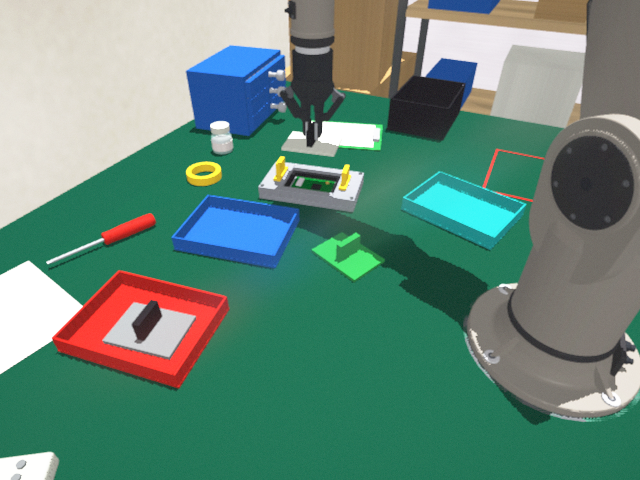

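View pics/t2.png

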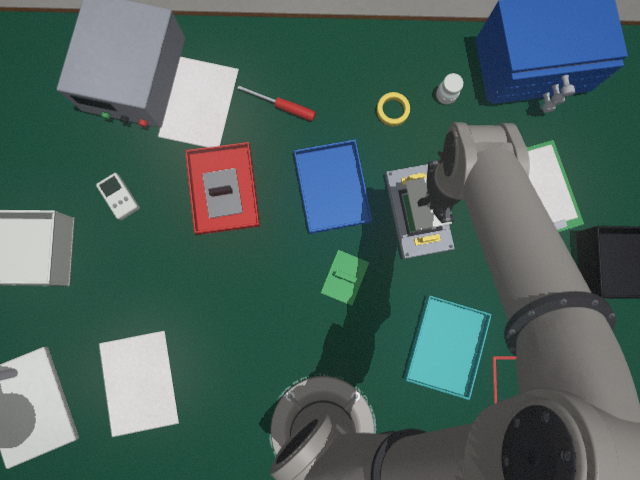

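The panel hangs level in the grip (side view at about (310,143)) and the frame is empty. The blue tray hasn't moved (332,186). Now over to the tray.

>>> arm_command --series '[[6,[10,-20,0],0],[6,[25,-50,0],0],[6,[40,-85,0],0],[6,[57,-120,0],0],[6,[75,-155,0],0],[6,[88,-180,0],0],[6,[95,-192,0],0],[6,[95,-192,0],0]]'

```text
t: 13.8
eef_pos: [0.5582, -0.0198, 0.1418]
tool_rot: [-0.0, 0.995, 0.1, -0.0]
contact_force: [-0.2, -0.3, -1.9]
gripper_width: 0.127
```

>>> arm_command --series '[[6,[0,0,0],0],[6,[0,0,0],0]]'

```text
t: 14.05
eef_pos: [0.558, -0.0219, 0.1421]
tool_rot: [0.0, 0.995, 0.098, -0.0]
contact_force: [0.7, -0.2, -1.7]
gripper_width: 0.13
```

```bash
python3 -c "
from h import *
go((.559,-.020,.0365),11.2)
import pickle
m=camera_model('wrist');im=read_camera('wrist');cv2.imwrite('pics/w7.png',im);pickle.dump(m,open('w7.pkl','wb'))
cv2.imwrite('pics/s3.png',read_camera('side'))
"
```

```text
t 14.05 pos [558.  -21.9 142.1] yaw 11.22 tilt 0.05 q7 -0.212 w 0.13 F [ 0.7 -0.2 -1.7]
shift [  1.4  -1.7 105.6] roll rad 0.0
```

View pics/w7.png

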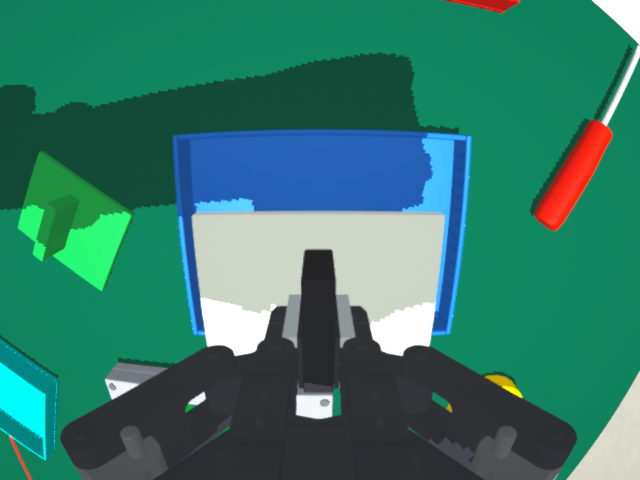

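View pics/s3.png

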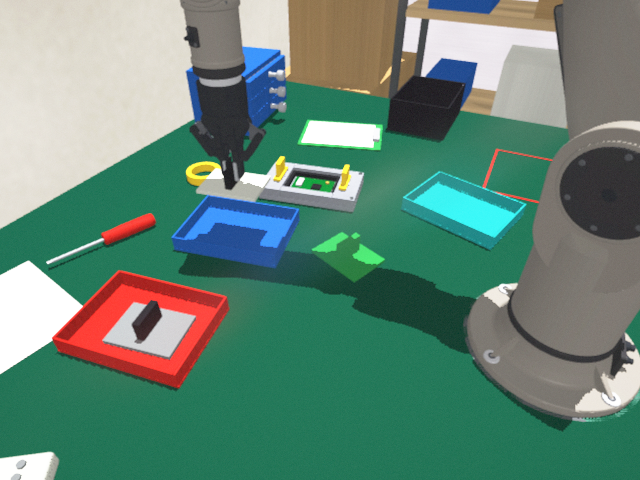

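```bash
python3 - <<'E'
from h import *
import pickle
m=pickle.load(open('w7.pkl','rb'))
P=np.array([onz('wrist',p,.03,m)[:2]*1000 for p in((173,136),(470,137),(449,334),(195,333))]); print(P.round(1),P.mean(0),cv2.minAreaRect(P.astype(np.float32)))
go((.559,-.020,.045),11.2)
E
```

```text
[[ 449.1   32.8]
 [ 642.6   70.8]
 [ 671.9  -74.2]
 [ 478.8 -111.2]] [560.60068504 -20.44587867] ((560.508056640625, -20.724853515625), (197.97642517089844, 147.97215270996094), 11.134763717651367)
t 14.15 pos [558.2 -21.3 142.2] yaw 11.26 tilt 0.03 q7 -0.213 w 0.128 F [-0.4 -0.5 -1.7]
shift [ 1.1 -1.2 97.2] roll rad 0.001
```

The tray centre measured by the wrist camera is (560.6, -20.4), within 3 mm of the tool. Lowering, slowly at the end.

>>> arm_command --series '[[6,[2,-1,25],0],[6,[2,-1,50],0],[6,[2,-1,75],0],[6,[2,-1,90],0],[6,[2,-1,97],0],[6,[2,-1,100],0],[6,[2,-1,102],0],[6,[2,-1,102],0]]'

```text
t: 15.15
eef_pos: [0.5604, -0.0189, 0.0407]
tool_rot: [0.0, 0.995, 0.099, 0.0]
contact_force: [0.3, 0.0, -1.3]
gripper_width: 0.125
```

>>> arm_command --series '[[6,[0,0,0],0],[6,[0,0,1],0],[6,[0,0,2],0],[6,[0,0,3],0]]'

```text
t: 15.65
eef_pos: [0.5601, -0.0189, 0.0372]
tool_rot: [-0.0, 0.995, 0.099, -0.0]
contact_force: [-0.0, -0.1, -1.1]
gripper_width: 0.131
```

```bash
python3 -c "
from h import *
go((.559,-.020,.0356),11.2)"
```

```text
t 15.65 pos [560.1 -18.9  37.2] yaw 11.35 tilt 0.0 q7 -0.325 w 0.131 F [-0.  -0.1 -1.1]
shift [-1.3  0.9  1.6] roll rad 0.003
```

>>> arm_command --series '[[6,[0,0,1],0],[6,[0,0,1],0],[6,[0,0,2],0],[6,[0,0,2],0],[6,[0,0,2],0]]'

```text
t: 16.27
eef_pos: [0.5602, -0.0189, 0.0356]
tool_rot: [0.0, 0.995, 0.099, 0.0]
contact_force: [-1.9, 0.4, 4.4]
gripper_width: 0.129
```

The force flipped to +4.4 N at exactly the expected height, so the panel is on the tray floor. Releasing.

>>> arm_command --series '[[14,[0,0,0],0],[20,[0,0,0],0],[35,[0,0,0],0],[40,[0,0,0],0],[40,[0,0,0],0],[40,[0,0,-15],0],[40,[0,0,-40],0],[40,[0,0,-90],0]]'

```text
t: 17.27
eef_pos: [0.5589, -0.0189, 0.1257]
tool_rot: [-0.0, 0.995, 0.099, -0.002]
contact_force: [0.9, -0.5, -0.1]
gripper_width: 0.475
```

>>> arm_command --series '[[40,[0,0,-50],0],[40,[0,0,-100],0],[40,[0,0,-100],0],[40,[0,0,-100],0]]'

```text
t: 17.77
eef_pos: [0.5598, -0.0191, 0.2256]
tool_rot: [0.0, 0.995, 0.099, 0.0]
contact_force: [-0.1, 0.1, -0.2]
gripper_width: 0.468
```

```bash
python3 -c "
from h import *
go((.559,-.020,.0356),11.2)
im=read_camera('wrist');cv2.imwrite('pics/w8.png',im)
cv2.imwrite('pics/s4.png',cv2.resize(read_camera('side')[130:290,150:390],None,fx=3.3,fy=3.3))
"
```

```text
t 17.77 pos [559.8 -19.1 225.6] yaw 11.34 tilt 0.03 q7 -0.142 w 0.468 F [-0.1  0.1 -0.2]
shift [ -1.    0.7 190. ] roll rad 0.002
```

View pics/w8.png

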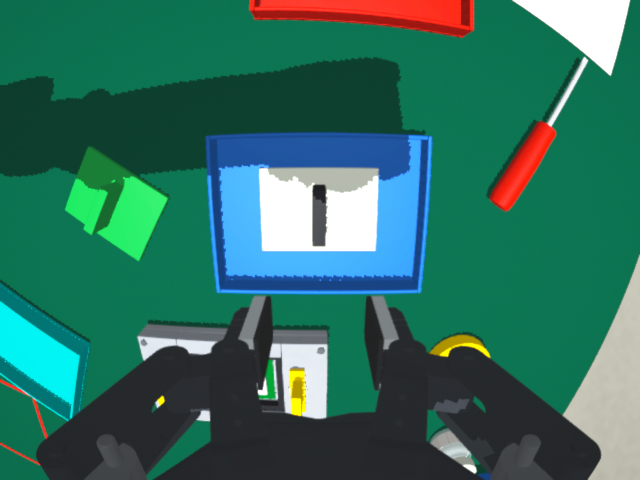

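View pics/s4.png

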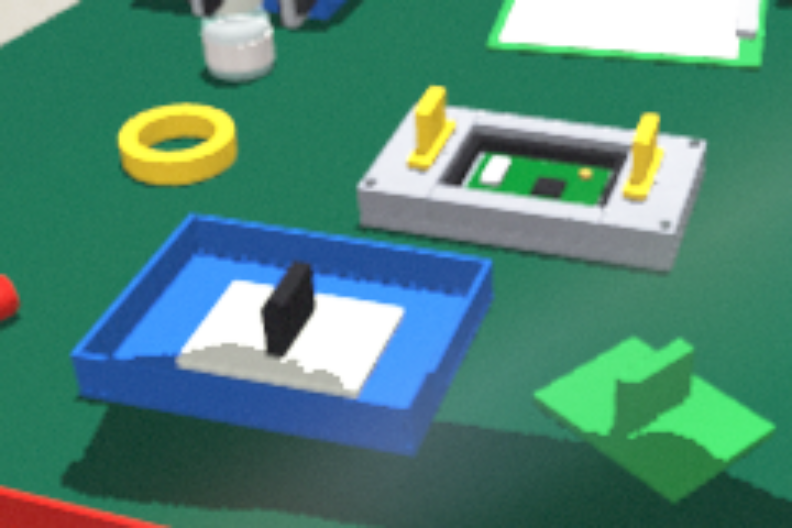

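The white panel lies flat and centred on the floor of the blue tray (wrist view at (319,209)), both buttons are square, and the gripper is clear. Handing in.

```bash
python3 -c "
from station import bot
print(bot.hand_in())"
```

```text
the job is handed in; nothing more can be done
None
```

I turned both yellow buttons square to the panel, lifted the white panel straight up by its black grip and laid it in the blue tray. I handed the job in at about 18 s; it reports no verdict.

- **Set-down:** I lowered the last few millimetres slowly. Contact showed as about +4.4 N upward with the tool at 35.6 mm, the height I expected for the panel resting on the tray floor.
- **Last pictures:** the wrist and side views show the panel flat and roughly centred in the tray. Both buttons are aside, the frame is empty, and the gripper is open and well above everything. The force reading is near zero.
- **Disagreements:** the top camera put the fixture about 3.5 mm from where the wrist camera did. I used positions close to the wrist camera's, and the pads closed centred on the fins and grip. My first wrist picture was taken while the arm was still settling, so I measured again once it was still; the near button then read about 22° instead of my first 25° fin reading.

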